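# Test two washed paint-dosing syringes and leave the clogged one

## Robot

A 6-joint arm with a two-finger parallel gripper is mounted at the origin on the work surface. World frame = base frame: x ahead of the robot, y to its left, z up, the work surface at z = 0. Lengths are in m, angles in degrees, forces in N, time in s.
With the tool pointing down it reaches from about 0.35 to 0.875 m from the base axis. Payload 4.2 kg.
Tool frame: the origin (TCP) lies midway between the tips of the shut fingers; the grasp point (between the pads) lies 19 mm behind it; z points along the fingers, y is the line along which they close (so a half turn about z gives the same grasp; the last joint's range is limited). The gripper opens to 87 mm and grips with 3 to 60 N. Pads are 19 mm wide; open, the fingers measure 117 mm over their backs; the gripper's body (75 mm by 190 mm) begins 51 mm behind the grasp point.
Start: joints at [-55.256, 22.042, 0.453, 0, -68.411, -14.817], TCP at [0.213, -0.588, 0.223] pointing down, gripper open.
Joint ranges: [-179.83, 179.83], [-69.29, 118.12], [-61.27, 80.66], [-181.25, 117.63], [-171.15, -9.14], [-177.46, 177.46]. Speed limits (degrees/s): [159.86, 159.86, 180, 180, 180, 180].

## Interface

Orientations are given as a 3x3 rotation matrix whose columns are the frame's x, y, z axes.
In Python, from station import sense, capture, camera_params, finish_job gives the robot as it stands.
- The arm moves only by the tool drive_tool, never from a script. Its argument "rows" is a list of rows, each an object of numbers: "tx", "ty", "tz": the shift along the tool's x, y, z in cm; "ax", "ay", "az": the turn, a rotation vector about the tool's x, y, z in rad; "claw": the finger opening in cm, from 0 to 8.7. In form: [{"tx": .., "ty": .., "tz": .., "ax": .., "ay": .., "az": .., "claw": ..}, ...]. A call has 1 to 10 rows; each row shifts and turns the commanded pose from where the row before left it, along the tool's axes as they then stand; what a row does not reach is not made up. A row lasts 1/12 s, in which the tool goes at most 41.7 mm and 7.16 degrees, less where a joint would pass 70% of its speed; a pose out of reach is approached as far as the arm can. A call with a gripper value outside its range is refused whole. The fingers move at their own pace and stop on an object; the grip force is fixed at half the most. Time passes only in rows, so rows that do not move let the fingers close. It gives the time, the measured TCP pose, the force, the opening and the grip force at its end, in the units of the state.
- sense(): the state, without advancing time (a new reading comes with each control period).
- capture(name): name is "scene" or "top" or "wrist"; returns (picture, depth): 384x512x3 uint8, red, green, blue; 384x512 float32, m along the optical axis (not along the pixel's ray), 0 where there is no reading.
- camera_params(name): a dict with "intrinsics" (3x3 intrinsics, pixels), "R" (3x3) and "t" (3): a world point X has camera coordinates R X + t; the wrist camera has in their place "tool_from_camera" (4x4, takes a point from camera to tool coordinates, whose origin is the TCP and whose axes are the flange's). Camera axes: x right, y down, z forward; pixel columns grow to the right and rows downward; lengths in m; the calibration is good to about 2 mm. A picture is of the moment at which its call begins: read the wrist's pose just before it. camera_params takes no time and is no camera call.
- finish_job(): hands the job in; it is judged then, once.
The state is a dict: "time_s": time; "joints": joint angles; "joint_velocities": joint speeds; "effort": joint torques, N m; "tcp_pos": TCP position; "ee_rot": TCP orientation; "wrist_force": force on the tool from outside, world axes, zero at the start; "moment": the same for the moment, N m; "gripper_width": opening from 0.0 (shut) to 1.0 (fully open); "gripper_force": force on a finger pad.
Only numpy, scipy, OpenCV 4.12 (cv2) and the standard library are available. Lean on these libraries where they do the work, as an engineer would, in place of code of your own. Each camera call takes 0.05 s, during which the arm holds its last target. There are 200 camera calls.

## Task

Test the two wide paint-dosing syringes by pressing each one's plunger straight down: one runs freely and must be pressed fully home. The other is clogged with dried paint part-way down: press it until it clearly begins to push back, then stop and leave it there part-way, without forcing it. Do not press the slim syringe.

Things in the scene. Friction and masses are not known exactly. Their poses are not given: they have to be found in the camera images.
- plate_a (a point): centre of the top of the grey round thumb plate (46 mm across, 7 thick) of wide syringe a; it moves with the plunger: 200 mm above the table when up, 155 when home. z is up, yaw is of no matter. White upright barrel 50 mm across, rim at 147 mm height, in a fixed stand: round wooden foot 90 mm across, two steel rods, wooden crosspiece.
- plunger_a (a joint): how far the plunger of wide syringe a is pressed, m: 0 up, 0.045 fully home; starts 0 to 0.008. A free plunger takes 3 to 4 N all the way to a hard stop at 0.045. A clogged one does so only until, between 0.016 and 0.022, it meets dried paint; from there the push grows by 1.2 N per mm. Exactly one of a and b is clogged, at random; they look alike.
- plate_b (a point): the same point on wide syringe b, which has the same sizes and looks as a: plate 46 mm across, 200 mm above the table when up, 155 when home.
- plunger_b (a joint): the same for wide syringe b: 0 up, 0.045 fully home, starts 0 to 0.008, same forces as joint plunger_a. Plungers stay where they are left, but a clogged one may creep back up a few mm when released.
- plate_slim (a point): centre of the top of the thumb plate of the slim syringe, which is not to be pressed: same kind of stand, height and material, but the barrel is only 28 mm and the plate 24 mm in diameter. Top of the plate 192 to 200 mm above the table.
There are look-alikes about, which are no part of the job. What is shaped like the part that bears plate_b but blue or turquoise is not meant.

How it is judged (in metres and radians):
On the way:
1. the clogged plunger is pressed on past the free run until it pushes back with over 5 N (((contact force between the fingers and plunger_a above 5 N and value of joint plunger_a between 0.015 and 0.036 m) or (contact force between the arm and plunger_a above 5 N and value of joint plunger_a between 0.015 and 0.036 m) or (contact force between the fingers and plunger_b above 5 N and value of joint plunger_b between 0.015 and 0.036 m) or (contact force between the arm and plunger_b above 5 N and value of joint plunger_b between 0.015 and 0.036 m))), for 0.05 s.
At the end, for the whole second after the job is handed in: One wide syringe's plunger is fully home (pressed at least 41 of 45 mm), the other one's has been pressed to its clog and left part-way (13 to 36 mm down), both at rest (((value of joint plunger_a above 0.041 m and value of joint plunger_b between 0.013 and 0.036 m) or (value of joint plunger_b above 0.041 m and value of joint plunger_a between 0.013 and 0.036 m)) and velocity of joint plunger_a between -0.005 and 0.005 m/s and velocity of joint plunger_b between -0.005 and 0.005 m/s); the robot touches nothing.
It fails at once if a wide plunger that is not yet home is forced with more than 20 N ((contact force between the arm and plunger_a above 20 N and value of joint plunger_a below 0.04 m) or (contact force between the arm and plunger_b above 20 N and value of joint plunger_b below 0.04 m) or (contact force between the fingers and plunger_a above 20 N and value of joint plunger_a below 0.04 m) or (contact force between the fingers and plunger_b above 20 N and value of joint plunger_b below 0.04 m)).
It fails at once if the slim syringe's plunger is pressed down more than 6 mm (distance of plate_slim from where it was at the start of the episode above 0.006 m).
It also fails if it takes over 32 s, if anything falls off the work surface, if the arm or the gripper's body presses on something with over 40 N, if the wrist force passes 120 N, or if a joint passes its speed limit or range.

## Working session

There is one attempt and no reset: what is moved stays moved. The work goes in short steps, Python scripts to look and compute and a tool call to move; the robot and the scene stay as the last step left them, time stands still between calls to the robot, and variables do not carry over. Pictures are saved under pics/ and viewed, at most 10 in all, crops included, and the job is handed in when it is done.

Besides the shell and the picture viewer there is one more tool, called after "Request:" in YAML: its name, and indented under it one key for each argument. drive_tool: Moves the arm, as the interface text tells. Its arguments: {"type":"object","properties":{"rows":{"type":"array"}},"required":["rows"]}

```bash
mkdir -p pics; cat > h.py <<'E'
import numpy as np, cv2
from station import *
def cloud(n):
    im,d=capture(n);p=camera_params(n);K=np.array(p["intrinsics"])
    v,u=np.mgrid[:384,:512];c=np.stack([(u-K[0,2])/K[0,0]*d,(v-K[1,2])/K[1,1]*d,d],-1)
    return im,d,(c-np.array(p["t"]))@np.array(p["R"])
E
python3 - <<'E'
from h import *
s=sense();print(s["time_s"],s["tcp_pos"],s["ee_rot"],s["wrist_force"],s["gripper_width"])
for n in("scene","top"):
    im,d,W=cloud(n);cv2.imwrite(f"pics/{n}.png",im[...,::-1]);np.savez(f"{n}.npz",im=im,d=d,W=W)
    p=camera_params(n);print(n,-np.array(p["R"]).T@p["t"])
    m=((d>0)&(W[...,2]>.165)&(W[...,2]<.21)).astype(np.uint8)
    k,l,st,c=cv2.connectedComponentsWithStats(m)
    for i in range(1,k):
        if st[i,4]>20:
            q=W[l==i];t=q[q[:,2]>np.percentile(q[:,2],80)-.003]
            print(c[i].round(),st[i,:5],(q.min(0)+q.max(0)).round(3)/2,np.ptp(q,0).round(3),np.median(q[:,2]).round(4),np.median(im[l==i],0))
E
```

```text
0.0 [ 0.2128372  -0.58701342  0.22145712] [[-9.40194282e-01 -3.40637663e-01 -8.33054191e-04]
 [-3.40638667e-01  9.40192133e-01  2.01267980e-03]
 [ 9.76364534e-05  2.17608051e-03 -9.99997628e-01]] [ 0.1390621  -0.36504399  0.24952452] 0.9995759378818937
scene [0.99939537 0.11939295 0.93451114]
[326.  54.] [ 286    3   82   77 1560] [0.06   0.0265 0.1875] [0.213 0.226 0.045] 0.1867 [125. 118. 109.]
[32. 69.] [   0   22   79  113 3108] [ 0.346  -0.6115  0.1875] [0.336 0.112 0.045] 0.1982 [225. 182. 118.]
[166.  93.] [155  84  22  22 333] [ 0.326  -0.2685  0.1835] [0.047 0.046 0.037] 0.1983 [140. 137. 145.]
[217. 126.] [206 116  22  24 371] [ 0.389  -0.134   0.1845] [0.046 0.046 0.039] 0.1985 [141. 138. 146.]
[ 97. 125.] [ 93 119   9  13  71] [ 0.441 -0.379  0.181] [0.013 0.014 0.03 ] 0.1867 [104.  62.  41.]
[ 71. 127.] [ 67 121  10  13  76] [ 0.4605 -0.4275  0.1815] [0.013 0.015 0.032] 0.185 [104.5  63.5  41. ]
[ 82. 141.] [ 78 135   9  13  74] [ 0.4885 -0.389   0.1815] [0.014 0.013 0.029] 0.1865 [102.   61.5  40. ]
[315. 149.] [304 139  24  24 390] [0.396  0.0725 0.184 ] [0.046 0.045 0
[... 893 characters left out ...]
 183.] [415 180  10   7  51] [ 0.4895 -0.388   0.1875] [0.011 0.012 0.029] 0.195 [67. 39. 26.]
[438. 196.] [433 193  10   7  49] [ 0.4615 -0.4255  0.184 ] [0.012 0.012 0.032] 0.1938 [64. 39. 25.]
[416. 205.] [411 203  10   6  48] [ 0.4415 -0.378   0.185 ] [0.011 0.011 0.029] 0.1943 [57.  32.  22.5]
[203. 227.] [193 216  22  22 380] [0.396 0.072 0.2  ] [0.044 0.044 0.011] 0.2009 [101. 101. 106.]
[302. 230.] [292 219  22  22 380] [ 0.39  -0.134  0.201] [0.044 0.044 0.012] 0.2012 [ 98.  99. 104.]
[367. 260.] [357 250  22  22 388] [ 0.326  -0.2685  0.2   ] [0.043 0.045 0.013] 0.2009 [ 95.  96. 103.]
[197. 355.] [171 337  58  47 663] [0.122  0.0795 0.1875] [0.086 0.119 0.045] 0.1939 [59. 50. 42.]
```

View pics/scene.png

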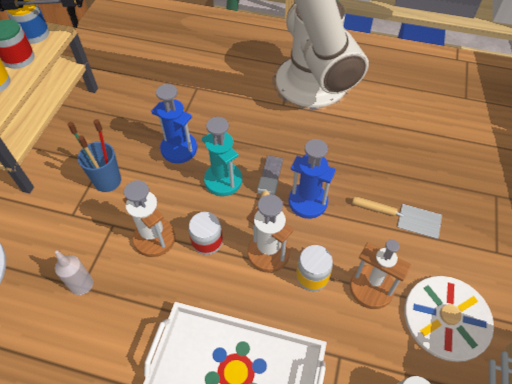

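View pics/top.png

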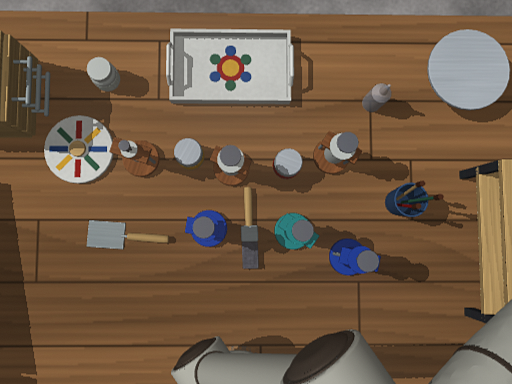

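Candidates in the top picture are:
- grey plates with a white wide barrel on a wooden foot at (347,142) and (230,155)
- slim plate at (124,145)
- blue syringes at (203,227) and (367,260), and a turquoise one at (302,230)

The two wide white ones on wood fit. I'll confirm them in a crop.

```bash
python3 -c "
import cv2;a=cv2.imread('pics/scene.png')[140:330,105:425];cv2.imwrite('pics/crop.png',cv2.resize(a,None,fx=2.5,fy=2.5,interpolation=2))"
```

```text
(no output)
```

View pics/crop.png

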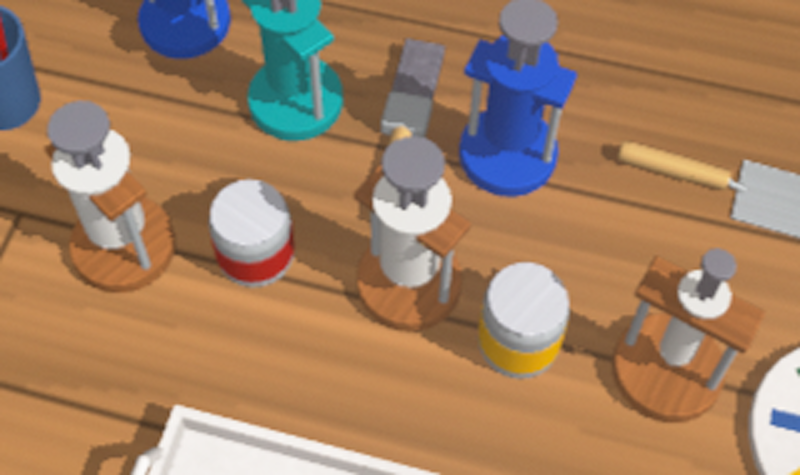

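Request:
drive_tool:
  rows:
    - {"tz":-3.3,"claw":0}
    - {"tz":-3.3,"claw":0}
    - {"tz":-3.3,"claw":0}
    - {"claw":0}

```text
invalid input at $.rows[0]: expected keys tx, ty, tz, ax, ay, az, claw
```

The crop shows the two wide white-barrelled syringes on wood at crop (80,130) and (413,165), which are scene (136,191) and (269,205). The slim one is at crop (717,265) and stays untouched.

Request:
drive_tool:
  rows:
    - {"tx":0,"ty":0,"tz":-3.3,"ax":0,"ay":0,"az":0,"claw":0}
    - {"tx":0,"ty":0,"tz":-3.3,"ax":0,"ay":0,"az":0,"claw":0}
    - {"tx":0,"ty":0,"tz":-3.3,"ax":0,"ay":0,"az":0,"claw":0}
    - {"tx":0,"ty":0,"tz":0,"ax":0,"ay":0,"az":0,"claw":0}

```text
time_s: 0.43
tcp_pos: [0.2136, -0.5903, 0.3294]
ee_rot: [[-0.94, -0.341, 0.005], [-0.341, 0.94, -0.013], [-0.0, -0.014, -1.0]]
wrist_force: [0.2, -0.4, 1.4]
gripper_width: 0.779
gripper_force: 0.0
```

Request:
drive_tool:
  rows:
    - {"tx":-3.1,"ty":1.4,"tz":0,"ax":0,"ay":0,"az":0,"claw":0}
    - {"tx":-3.1,"ty":1.4,"tz":0,"ax":0,"ay":0,"az":0,"claw":0}
    - {"tx":-3.1,"ty":1.4,"tz":0,"ax":0,"ay":0,"az":0,"claw":0}
    - {"tx":-3.1,"ty":1.4,"tz":0,"ax":0,"ay":0,"az":0,"claw":0}
    - {"tx":-3.1,"ty":1.4,"tz":0,"ax":0,"ay":0,"az":0,"claw":0}
    - {"tx":-3.1,"ty":1.4,"tz":0,"ax":0,"ay":0,"az":0,"claw":0}
    - {"tx":-3.1,"ty":1.4,"tz":0,"ax":0,"ay":0,"az":0,"claw":0}
    - {"tx":-3.1,"ty":1.4,"tz":0,"ax":0,"ay":0,"az":0,"claw":0}

```text
time_s: 1.1
tcp_pos: [0.4088, -0.3962, 0.3211]
ee_rot: [[-0.94, -0.341, -0.0], [-0.341, 0.94, 0.001], [0.0, 0.001, -1.0]]
wrist_force: [0.9, -0.1, 0.4]
gripper_width: 0.177
gripper_force: 0.0
```

Request:
drive_tool:
  rows:
    - {"tx":-3.1,"ty":1.4,"tz":0,"ax":0,"ay":0,"az":0,"claw":0}
    - {"tx":-3.1,"ty":1.4,"tz":0,"ax":0,"ay":0,"az":0,"claw":0}
    - {"tx":-3.1,"ty":1.4,"tz":0,"ax":0,"ay":0,"az":0,"claw":0}
    - {"tx":-3.1,"ty":1.4,"tz":0,"ax":0,"ay":0,"az":0,"claw":0}
    - {"tx":-3.1,"ty":1.4,"tz":0,"ax":0,"ay":0,"az":0,"claw":0}
    - {"tx":-3.1,"ty":1.4,"tz":0,"ax":0,"ay":0,"az":0,"claw":0}
    - {"tx":-3.1,"ty":1.4,"tz":0,"ax":0,"ay":0,"az":0,"claw":0}
    - {"tx":0,"ty":0,"tz":0,"ax":0,"ay":0,"az":0,"claw":0}
    - {"tx":0,"ty":0,"tz":0,"ax":0,"ay":0,"az":0,"claw":0}

```text
time_s: 1.85
tcp_pos: [0.5794, -0.2301, 0.3201]
ee_rot: [[-0.939, -0.343, -0.002], [-0.343, 0.939, 0.001], [0.002, 0.001, -1.0]]
wrist_force: [-0.1, 0.4, -0.4]
gripper_width: 0.002
gripper_force: 0.0
```

Request:
drive_tool:
  rows:
    - {"tx":0,"ty":0,"tz":3,"ax":0,"ay":0,"az":0,"claw":0}
    - {"tx":0,"ty":0,"tz":3,"ax":0,"ay":0,"az":0,"claw":0}
    - {"tx":0,"ty":0,"tz":2,"ax":0,"ay":0,"az":0,"claw":0}
    - {"tx":0,"ty":0,"tz":1.5,"ax":0,"ay":0,"az":0,"claw":0}
    - {"tx":0,"ty":0,"tz":1,"ax":0,"ay":0,"az":0,"claw":0}
    - {"tx":0,"ty":0,"tz":0.5,"ax":0,"ay":0,"az":0,"claw":0}
    - {"tx":0,"ty":0,"tz":0,"ax":0,"ay":0,"az":0,"claw":0}
    - {"tx":0,"ty":0,"tz":0,"ax":0,"ay":0,"az":0,"claw":0}

```text
time_s: 2.52
tcp_pos: [0.5788, -0.2322, 0.2124]
ee_rot: [[-0.94, -0.34, 0.001], [-0.34, 0.94, -0.001], [-0.001, -0.001, -1.0]]
wrist_force: [0.6, 0.1, 0.0]
gripper_width: 0.007
gripper_force: 0.0
```

```bash
python3 - <<'E'
from h import *
s=sense();print(s["tcp_pos"],s["wrist_force"])
im,d=capture("wrist");cv2.imwrite("pics/w1.png",im[...,::-1])
E
```

```text
[ 0.5788349  -0.23222106  0.21243511] [0.56832042 0.09398789 0.01402506]
```

View pics/w1.png

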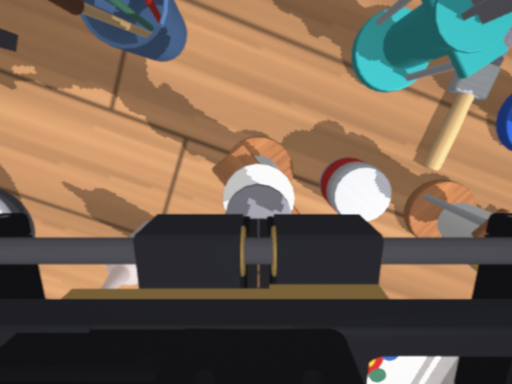

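The wrist picture shows the plate at (258,200), centred on the shut fingertips at (258,240), so I can press.

Request:
drive_tool:
  rows:
    - {"tx":0,"ty":0,"tz":0.6,"ax":0,"ay":0,"az":0,"claw":0}
    - {"tx":0,"ty":0,"tz":0.6,"ax":0,"ay":0,"az":0,"claw":0}
    - {"tx":0,"ty":0,"tz":0.4,"ax":0,"ay":0,"az":0,"claw":0}
    - {"tx":0,"ty":0,"tz":0.3,"ax":0,"ay":0,"az":0,"claw":0}
    - {"tx":0,"ty":0,"tz":0.3,"ax":0,"ay":0,"az":0,"claw":0}
    - {"tx":0,"ty":0,"tz":0.3,"ax":0,"ay":0,"az":0,"claw":0}
    - {"tx":0,"ty":0,"tz":0,"ax":0,"ay":0,"az":0,"claw":0}
    - {"tx":0,"ty":0,"tz":0,"ax":0,"ay":0,"az":0,"claw":0}

```text
time_s: 3.23
tcp_pos: [0.5787, -0.2317, 0.1862]
ee_rot: [[-0.94, -0.341, 0.0], [-0.341, 0.94, -0.0], [-0.0, -0.0, -1.0]]
wrist_force: [-0.2, -0.3, -0.2]
gripper_width: 0.008
gripper_force: 0.0
```

Request:
drive_tool:
  rows:
    - {"tx":0,"ty":0,"tz":0.2,"ax":0,"ay":0,"az":0,"claw":0}
    - {"tx":0,"ty":0,"tz":0.2,"ax":0,"ay":0,"az":0,"claw":0}

```text
time_s: 3.4
tcp_pos: [0.5789, -0.2318, 0.183]
ee_rot: [[-0.94, -0.341, 0.001], [-0.341, 0.94, -0.0], [-0.001, -0.001, -1.0]]
wrist_force: [-0.2, 0.4, 2.9]
gripper_width: 0.001
gripper_force: 1.3
```

```bash
python3 - <<'E'
from h import *
im,d,W=cloud("scene");q=W[(W[...,2]>.15)&(W[...,2]<.3)&(np.hypot(W[...,0]-.577,W[...,1]+.2315)<.028)]
print(np.histogram(q[:,2],np.arange(.15,.3,.004)));cv2.imwrite("pics/s2.png",cv2.resize(im[140:270,70:230,::-1],None,fx=4,fy=4))
s=sense();print(s["tcp_pos"],s["wrist_force"])
E
```

```text
(array([  8,   3,   1,   1,   0,   1,  17, 133,  78,  14,  22,  15,  12,
        17,  16,  16,  12,   8,   4,   7,   4,   0,   0,   4,   2,   2,
         4,   0,   4,   1,   3,  52,  26,  22,  25,  46,  69]), array([0.15 , 0.154, 0.158, 0.162, 0.166, 0.17 , 0.174, 0.178, 0.182,
       0.186, 0.19 , 0.194, 0.198, 0.202, 0.206, 0.21 , 0.214, 0.218,
       0.222, 0.226, 0.23 , 0.234, 0.238, 0.242, 0.246, 0.25 , 0.254,
       0.258, 0.262, 0.266, 0.27 , 0.274, 0.278, 0.282, 0.286, 0.29 ,
       0.294, 0.298]))
[ 0.57892035 -0.23175235  0.18249938] [-0.36278698 -0.75326928  1.98518089]
```

View pics/s2.png

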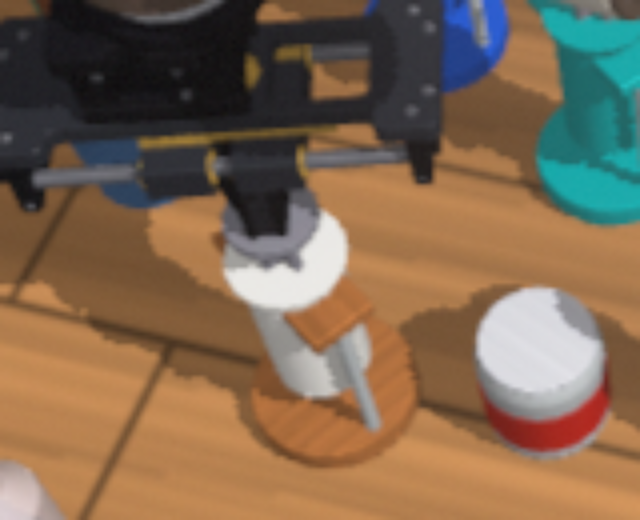

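The crop shows the fingers on the plate at (270,215), and it has gone down with them to z≈0.182 at about 3 N. I'll go on in small steps.

Request:
drive_tool:
  rows:
    - {"tx":0,"ty":0,"tz":0.2,"ax":0,"ay":0,"az":0,"claw":0}
    - {"tx":0,"ty":0,"tz":0.1,"ax":0,"ay":0,"az":0,"claw":0}

```text
time_s: 3.62
tcp_pos: [0.5789, -0.2317, 0.1797]
ee_rot: [[-0.94, -0.341, 0.001], [-0.341, 0.94, -0.0], [-0.001, -0.001, -1.0]]
wrist_force: [0.1, 0.1, 1.5]
gripper_width: 0.006
gripper_force: 1.3
```

Request:
drive_tool:
  rows:
    - {"tx":0,"ty":0,"tz":0.15,"ax":0,"ay":0,"az":0,"claw":0}
    - {"tx":0,"ty":0,"tz":0.15,"ax":0,"ay":0,"az":0,"claw":0}

```text
time_s: 3.78
tcp_pos: [0.5789, -0.2318, 0.1767]
ee_rot: [[-0.94, -0.341, 0.001], [-0.341, 0.94, -0.0], [-0.001, -0.001, -1.0]]
wrist_force: [0.5, 0.1, 2.6]
gripper_width: 0.008
gripper_force: 1.3
```

Request:
drive_tool:
  rows:
    - {"tx":0,"ty":0,"tz":0.15,"ax":0,"ay":0,"az":0,"claw":0}
    - {"tx":0,"ty":0,"tz":0.15,"ax":0,"ay":0,"az":0,"claw":0}

```text
time_s: 3.95
tcp_pos: [0.5789, -0.2318, 0.1736]
ee_rot: [[-0.94, -0.341, 0.001], [-0.341, 0.94, -0.0], [-0.001, -0.001, -1.0]]
wrist_force: [0.8, 0.3, 2.0]
gripper_width: 0.002
gripper_force: 1.3
```

Request:
drive_tool:
  rows:
    - {"tx":0,"ty":0,"tz":0.1,"ax":0,"ay":0,"az":0,"claw":0}
    - {"tx":0,"ty":0,"tz":0.1,"ax":0,"ay":0,"az":0,"claw":0}

```text
time_s: 4.12
tcp_pos: [0.5789, -0.2317, 0.1715]
ee_rot: [[-0.94, -0.341, 0.001], [-0.341, 0.94, -0.0], [-0.001, -0.0, -1.0]]
wrist_force: [1.0, -0.5, 2.6]
gripper_width: 0.002
gripper_force: 1.3
```

At 28 mm the force is still about 3 N, so this one is free and I'll press it home.

Request:
drive_tool:
  rows:
    - {"tx":0,"ty":0,"tz":0.2,"ax":0,"ay":0,"az":0,"claw":0}
    - {"tx":0,"ty":0,"tz":0.2,"ax":0,"ay":0,"az":0,"claw":0}
    - {"tx":0,"ty":0,"tz":0.2,"ax":0,"ay":0,"az":0,"claw":0}
    - {"tx":0,"ty":0,"tz":0.2,"ax":0,"ay":0,"az":0,"claw":0}
    - {"tx":0,"ty":0,"tz":0.2,"ax":0,"ay":0,"az":0,"claw":0}
    - {"tx":0,"ty":0,"tz":0.2,"ax":0,"ay":0,"az":0,"claw":0}
    - {"tx":0,"ty":0,"tz":0.2,"ax":0,"ay":0,"az":0,"claw":0}

```text
time_s: 4.7
tcp_pos: [0.5789, -0.2317, 0.1575]
ee_rot: [[-0.94, -0.341, 0.001], [-0.341, 0.94, -0.0], [-0.0, -0.0, -1.0]]
wrist_force: [2.5, -0.3, 2.1]
gripper_width: 0.003
gripper_force: 1.3
```

Request:
drive_tool:
  rows:
    - {"tx":0,"ty":0,"tz":0.1,"ax":0,"ay":0,"az":0,"claw":0}
    - {"tx":0,"ty":0,"tz":0.1,"ax":0,"ay":0,"az":0,"claw":0}

```text
time_s: 4.87
tcp_pos: [0.5788, -0.2317, 0.1555]
ee_rot: [[-0.94, -0.341, 0.0], [-0.341, 0.94, -0.0], [-0.0, -0.0, -1.0]]
wrist_force: [1.1, 0.2, 5.6]
gripper_width: 0.008
gripper_force: 3.1
```

Request:
drive_tool:
  rows:
    - {"tx":0,"ty":0,"tz":0.05,"ax":0,"ay":0,"az":0,"claw":0}
    - {"tx":0,"ty":0,"tz":0,"ax":0,"ay":0,"az":0,"claw":0}
    - {"tx":0,"ty":0,"tz":-1,"ax":0,"ay":0,"az":0,"claw":0}
    - {"tx":0,"ty":0,"tz":-2.5,"ax":0,"ay":0,"az":0,"claw":0}
    - {"tx":0,"ty":0,"tz":-3,"ax":0,"ay":0,"az":0,"claw":0}
    - {"tx":0,"ty":0,"tz":-3,"ax":0,"ay":0,"az":0,"claw":0}
    - {"tx":0,"ty":0,"tz":-1,"ax":0,"ay":0,"az":0,"claw":0}

```text
time_s: 5.45
tcp_pos: [0.5794, -0.2321, 0.2648]
ee_rot: [[-0.94, -0.341, 0.005], [-0.341, 0.94, -0.002], [-0.004, -0.003, -1.0]]
wrist_force: [0.4, 0.0, 1.1]
gripper_width: 0.007
gripper_force: 0.0
```

Request:
drive_tool:
  rows:
    - {"tx":-0.7,"ty":3.1,"tz":0,"ax":0,"ay":0,"az":0,"claw":0}
    - {"tx":-0.7,"ty":3.1,"tz":0,"ax":0,"ay":0,"az":0,"claw":0}
    - {"tx":-0.7,"ty":3.1,"tz":0,"ax":0,"ay":0,"az":0,"claw":0}
    - {"tx":-0.7,"ty":3.1,"tz":0,"ax":0,"ay":0,"az":0,"claw":0}
    - {"tx":-0.7,"ty":3.1,"tz":0,"ax":0,"ay":0,"az":0,"claw":0}
    - {"tx":-0.7,"ty":3.1,"tz":0,"ax":0,"ay":0,"az":0,"claw":0}
    - {"tx":-0.7,"ty":3.1,"tz":0,"ax":0,"ay":0,"az":0,"claw":0}
    - {"tx":-0.6,"ty":2.9,"tz":0,"ax":0,"ay":0,"az":0,"claw":0}
    - {"tx":0,"ty":0,"tz":0,"ax":0,"ay":0,"az":0,"claw":0}
    - {"tx":0,"ty":0,"tz":0,"ax":0,"ay":0,"az":0,"claw":0}

```text
time_s: 6.28
tcp_pos: [0.5453, 0.0197, 0.2594]
ee_rot: [[-0.939, -0.343, -0.003], [-0.343, 0.939, -0.0], [0.003, 0.001, -1.0]]
wrist_force: [0.6, -0.0, -0.3]
gripper_width: 0.006
gripper_force: 0.0
```

```bash
python3 - <<'E'
from h import *
for n in("scene","top"):
  im,d,W=cloud(n)
  for x,y in((.577,-.2315),(.547,.018),(.568,.242)):
    q=W[(W[...,2]>.14)&(W[...,2]<.21)&(np.hypot(W[...,0]-x,W[...,1]-y)<.023)&(im.max(-1)<165)]
    print(n,x,len(q),np.percentile(q[:,2],[50,75]) if len(q) else 0)
s=sense();print(s["tcp_pos"],s["wrist_force"])
E
```

```text
scene 0.577 396 [0.15376433 0.15470748]
scene 0.547 554 [0.19739304 0.19846544]
scene 0.568 264 [0.18972401 0.19270402]
top 0.577 343 [0.15597981 0.15719216]
top 0.547 68 [0.19685821 0.19939934]
top 0.568 0 0
[0.54583732 0.01809045 0.25953036] [-0.34188617 -0.4702023   0.11115184]
```

The first plunger is home at 0.155. Now the second.

Request:
drive_tool:
  rows:
    - {"tx":0,"ty":0,"tz":2,"ax":0,"ay":0,"az":0,"claw":0}
    - {"tx":0,"ty":0,"tz":1.5,"ax":0,"ay":0,"az":0,"claw":0}
    - {"tx":0,"ty":0,"tz":1,"ax":0,"ay":0,"az":0,"claw":0}
    - {"tx":0,"ty":0,"tz":0.6,"ax":0,"ay":0,"az":0,"claw":0}
    - {"tx":0,"ty":0,"tz":0.3,"ax":0,"ay":0,"az":0,"claw":0}
    - {"tx":0,"ty":0,"tz":0,"ax":0,"ay":0,"az":0,"claw":0}
    - {"tx":0,"ty":0,"tz":0,"ax":0,"ay":0,"az":0,"claw":0}

```text
time_s: 6.97
tcp_pos: [0.5469, 0.0181, 0.2066]
ee_rot: [[-0.94, -0.341, 0.001], [-0.341, 0.94, -0.0], [-0.001, -0.0, -1.0]]
wrist_force: [-0.5, -0.4, 0.7]
gripper_width: 0.006
gripper_force: 0.0
```

Request:
drive_tool:
  rows:
    - {"tx":0,"ty":0,"tz":0.3,"ax":0,"ay":0,"az":0,"claw":0}
    - {"tx":0,"ty":0,"tz":0.3,"ax":0,"ay":0,"az":0,"claw":0}
    - {"tx":0,"ty":0,"tz":0.3,"ax":0,"ay":0,"az":0,"claw":0}
    - {"tx":0,"ty":0,"tz":0.2,"ax":0,"ay":0,"az":0,"claw":0}
    - {"tx":0,"ty":0,"tz":0.2,"ax":0,"ay":0,"az":0,"claw":0}
    - {"tx":0,"ty":0,"tz":0.2,"ax":0,"ay":0,"az":0,"claw":0}
    - {"tx":0,"ty":0,"tz":0.2,"ax":0,"ay":0,"az":0,"claw":0}

```text
time_s: 7.55
tcp_pos: [0.5468, 0.0185, 0.1893]
ee_rot: [[-0.94, -0.341, 0.001], [-0.341, 0.94, 0.0], [-0.001, -0.0, -1.0]]
wrist_force: [-0.6, 0.9, 2.6]
gripper_width: 0.004
gripper_force: 1.3
```

Request:
drive_tool:
  rows:
    - {"tx":0,"ty":0,"tz":0.2,"ax":0,"ay":0,"az":0,"claw":0}
    - {"tx":0,"ty":0,"tz":0.1,"ax":0,"ay":0,"az":0,"claw":0}

```text
time_s: 7.72
tcp_pos: [0.5468, 0.0185, 0.1859]
ee_rot: [[-0.94, -0.341, 0.001], [-0.341, 0.94, 0.0], [-0.001, -0.0, -1.0]]
wrist_force: [0.6, 1.2, 2.6]
gripper_width: 0.007
gripper_force: 1.2
```

Request:
drive_tool:
  rows:
    - {"tx":0,"ty":0,"tz":0.1,"ax":0,"ay":0,"az":0,"claw":0}
    - {"tx":0,"ty":0,"tz":0.1,"ax":0,"ay":0,"az":0,"claw":0}
    - {"tx":0,"ty":0,"tz":0.1,"ax":0,"ay":0,"az":0,"claw":0}

```text
time_s: 7.97
tcp_pos: [0.5468, 0.0184, 0.1831]
ee_rot: [[-0.94, -0.341, 0.001], [-0.341, 0.94, 0.0], [-0.001, -0.0, -1.0]]
wrist_force: [0.3, 1.0, 1.9]
gripper_width: 0.005
gripper_force: 1.3
```

Request:
drive_tool:
  rows:
    - {"tx":0,"ty":0,"tz":0.1,"ax":0,"ay":0,"az":0,"claw":0}
    - {"tx":0,"ty":0,"tz":0.1,"ax":0,"ay":0,"az":0,"claw":0}

```text
time_s: 8.13
tcp_pos: [0.5468, 0.0185, 0.1811]
ee_rot: [[-0.94, -0.341, 0.001], [-0.341, 0.94, 0.0], [-0.001, -0.0, -1.0]]
wrist_force: [0.7, 1.0, 3.5]
gripper_width: 0.005
gripper_force: 1.3
```

Request:
drive_tool:
  rows:
    - {"tx":0,"ty":0,"tz":0.1,"ax":0,"ay":0,"az":0,"claw":0}
    - {"tx":0,"ty":0,"tz":0.1,"ax":0,"ay":0,"az":0,"claw":0}

```text
time_s: 8.3
tcp_pos: [0.5467, 0.0185, 0.1791]
ee_rot: [[-0.94, -0.341, 0.001], [-0.341, 0.94, 0.0], [-0.001, -0.0, -1.0]]
wrist_force: [0.7, 1.4, 2.7]
gripper_width: 0.002
gripper_force: 1.5
```

Request:
drive_tool:
  rows:
    - {"tx":0,"ty":0,"tz":0.1,"ax":0,"ay":0,"az":0,"claw":0}
    - {"tx":0,"ty":0,"tz":0.1,"ax":0,"ay":0,"az":0,"claw":0}

```text
time_s: 8.47
tcp_pos: [0.5468, 0.0185, 0.1774]
ee_rot: [[-0.94, -0.341, 0.001], [-0.341, 0.94, 0.0], [-0.001, -0.0, -1.0]]
wrist_force: [1.0, 1.4, 5.0]
gripper_width: 0.008
gripper_force: 2.5
```

The clog is reached at about 21 mm. I'll press on for clear pushback.

Request:
drive_tool:
  rows:
    - {"tx":0,"ty":0,"tz":0.1,"ax":0,"ay":0,"az":0,"claw":0}
    - {"tx":0,"ty":0,"tz":0.1,"ax":0,"ay":0,"az":0,"claw":0}

```text
time_s: 8.63
tcp_pos: [0.5468, 0.0185, 0.1757]
ee_rot: [[-0.94, -0.341, 0.001], [-0.341, 0.94, 0.0], [-0.001, -0.0, -1.0]]
wrist_force: [-0.3, -0.1, 6.9]
gripper_width: 0.001
gripper_force: 3.5
```

Request:
drive_tool:
  rows:
    - {"tx":0,"ty":0,"tz":0.1,"ax":0,"ay":0,"az":0,"claw":0}
    - {"tx":0,"ty":0,"tz":0.1,"ax":0,"ay":0,"az":0,"claw":0}
    - {"tx":0,"ty":0,"tz":0,"ax":0,"ay":0,"az":0,"claw":0}
    - {"tx":0,"ty":0,"tz":0,"ax":0,"ay":0,"az":0,"claw":0}

```text
time_s: 8.97
tcp_pos: [0.5468, 0.0184, 0.174]
ee_rot: [[-0.94, -0.341, 0.001], [-0.341, 0.94, 0.0], [-0.001, -0.0, -1.0]]
wrist_force: [-0.3, 1.3, 6.4]
gripper_width: 0.005
gripper_force: 3.5
```

Request:
drive_tool:
  rows:
    - {"tx":0,"ty":0,"tz":0.1,"ax":0,"ay":0,"az":0,"claw":0}
    - {"tx":0,"ty":0,"tz":0.1,"ax":0,"ay":0,"az":0,"claw":0}
    - {"tx":0,"ty":0,"tz":0,"ax":0,"ay":0,"az":0,"claw":0}

```text
time_s: 9.22
tcp_pos: [0.5468, 0.0184, 0.1724]
ee_rot: [[-0.94, -0.341, 0.001], [-0.341, 0.94, -0.0], [-0.001, -0.001, -1.0]]
wrist_force: [-0.6, 1.4, 8.5]
gripper_width: 0.006
gripper_force: 4.5
```

Request:
drive_tool:
  rows:
    - {"tx":0,"ty":0,"tz":-0.2,"ax":0,"ay":0,"az":0,"claw":0}
    - {"tx":0,"ty":0,"tz":-0.8,"ax":0,"ay":0,"az":0,"claw":0}
    - {"tx":0,"ty":0,"tz":-2,"ax":0,"ay":0,"az":0,"claw":0}
    - {"tx":0,"ty":0,"tz":-3,"ax":0,"ay":0,"az":0,"claw":0}
    - {"tx":0,"ty":0,"tz":-3,"ax":0,"ay":0,"az":0,"claw":0}
    - {"tx":0,"ty":0,"tz":-2,"ax":0,"ay":0,"az":0,"claw":0}
    - {"tx":0,"ty":0,"tz":0,"ax":0,"ay":0,"az":0,"claw":0}
    - {"tx":0,"ty":0,"tz":0,"ax":0,"ay":0,"az":0,"claw":0}
    - {"tx":0,"ty":0,"tz":0,"ax":0,"ay":0,"az":0,"claw":0}
    - {"tx":0,"ty":0,"tz":0,"ax":0,"ay":0,"az":0,"claw":0}

```text
time_s: 10.05
tcp_pos: [0.5453, 0.0181, 0.2792]
ee_rot: [[-0.94, -0.341, -0.004], [-0.341, 0.94, -0.001], [0.004, 0.001, -1.0]]
wrist_force: [-0.1, 0.2, 0.3]
gripper_width: 0.006
gripper_force: 0.0
```

```bash
python3 - <<'E'
from h import *
for k in range(2):
  im,d,W=cloud("scene")
  for x,y in((.577,-.2315),(.547,.018),(.568,.242)):
    q=W[(W[...,2]>.14)&(W[...,2]<.21)&(np.hypot(W[...,0]-x,W[...,1]-y)<.023)&(im.max(-1)<165)]
    print(x,len(q),np.percentile(q[:,2],[50,75]) if len(q) else 0)
s=sense();print(s["tcp_pos"],s["wrist_force"],s["time_s"])
E
```

```text
0.577 397 [0.15397521 0.15484132]
0.547 455 [0.17479906 0.17576548]
0.568 264 [0.189765   0.19291576]
0.577 395 [0.15388062 0.15471848]
0.547 457 [0.17486105 0.17569192]
0.568 264 [0.18988633 0.19271769]
[0.54573676 0.01819786 0.27956395] [-0.06772802  0.13980013  0.34819977] 10.15
```

```bash
python3 -c "
from station import *
print(finish_job())"
```

```text
the job is handed in; nothing more can be done
None
```

I've handed the job in: the free syringe at (0.58, -0.23) is fully home (plate at 0.155 m), the clogged one at (0.55, 0.02) was pressed until it pushed back with 8.5 N and now rests about 24 mm down, and the slim one was not touched; no verdict came back.

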